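# Finish the cross-tightening of a filter holder lid

### The job

The lid of the round steel filter holder has four wing nuts that are tightened crosswise; one opposite pair is already on its marks. Using the orange-handled slotted wrench, turn the nut beside the red dot clockwise until its wings line up with the black marks that point to the lid's centre, and only then the nut straight across from it in the same way. Finally stand the wrench upright on the bench again, clear of the filter holder, and let go.

Things in the scene. Friction and masses are not known exactly. Their poses are not given: they have to be found in the camera images.
- holder: Round steel filter holder, fixed. Origin: centre of its underside, on the bench; z up; flat lid face (210 mm across) at z 70 mm. Wing nuts 70 mm from centre: nut_dot at +x, nut_across at -x, two tight immovable ones at +y, -y. Red dot, 17 mm, at x 79, y 43 mm. Black radial marks inside and outside each nut (along x for the two loose nuts). Black inlet at the centre stands 26 mm above the lid.
- nut_dot: Loose brass wing nut by the red dot. Origin on its vertical axis at the lid face. Wings: one bar along its x, 60 x 10 mm, 8 to 24 mm above the lid; hub 12 mm across, 26 mm high. Starts 40 to 63 degrees short (anticlockwise from above) of the marks; on them its x is parallel to the holder's x. Light friction, stays where left, does not rise or sink, can go 57 degrees too far.
- nut_across: Loose brass wing nut straight across the lid from nut_dot, to be turned second. Same size, axes, start and behaviour as nut_dot; on its marks its x axis, too, is parallel to the holder's x.
- wrench_grip (a point): Centre of the wrench's orange handle: 40 (x) x 24 (y) x 50 mm tall, 105 mm above the wrench's foot. Stands upright (z up), 130 mm tall, 0.35 kg. Socket 66 mm across; slot in its underside along x, open-ended, 20 mm wide, mouth 29, 26 deep, drops over the wings (foot 3 to 6 mm off the lid); wings lag it by about 10 degrees. A blue-handled driver of equal height is not it.
There are look-alikes about, which are no part of the job. Leave any purple look-alike of the part that bears wrench_grip alone.

How it is judged:
By the outcome, as a careful person would: the job done as asked, in the order asked, and still so for the second after the job is handed in, with the robot touching nothing.
It also fails if it takes over 64 s, if anything falls off the work surface, if the arm or the gripper's body presses on something with over 40 N, if the wrist force passes 120 N, or if a joint passes its speed limit or range.

### The arm

A 6-joint arm with a two-finger parallel gripper is mounted at the origin on the work surface. World frame = base frame: x ahead of the robot, y to its left, z up, the work surface at z = 0. Lengths are in m, angles in rad, forces in N, time in s.
With the tool pointing down it reaches from about 0.25 to 0.775 m from the base axis. Payload 4 kg.
Tool frame: the origin (TCP) lies midway between the tips of the shut fingers; the grasp point (between the pads) lies 19 mm behind it; z points along the fingers, y is the direction in which the jaws open and shut (so a half turn about z gives the same grasp; the last joint's range is limited). The gripper opens to 94 mm and grips with 3 to 60 N. Pads are 16 mm wide; open, the fingers measure 119 mm over their backs; the gripper's body (75 mm by 177 mm) begins 78 mm behind the grasp point.
Start: joints at [1.029, 0.087, 1.371, -0, 1.684, -0.103], TCP at [0.234, 0.498, 0.206] pointing down, gripper open.
Joint ranges: [-3.1, 3.1], [-0.76, 2.03], [0.27, 2.55], [-1.08, 4.22], [0.17, 2.65], [-2.57, 2.57]. Speed limits (rad/s): [2.79, 2.79, 3.14, 3.14, 3.14, 3.14].

### API

Orientations are given as [roll, pitch, yaw] about the fixed x, y, z axes, in that order (R = Rz(yaw) Ry(pitch) Rx(roll)).
In Python, from bench import robot, cams gives the robot as it stands.
- The arm moves only by the tool step_arm, never from a script. Its argument "plan" is a list that holds one entry, the list of rows, each a list of 5 numbers: the shift along the world's x, y, z in mm, then the turn about the world's z in rad, then the opening in per cent of the stroke, from 0 (shut) to 100 (fully open). In form: [[[tx, ty, tz, turn, fingers], ...]]. A call has 1 to 8 rows; each row is the pose to reach, as a shift and turn from the pose commanded when the call began; what a row does not reach only later rows make up. A row lasts 1/12 s, in which the tool goes at most 41.7 mm and 7.16 degrees, less where a joint would pass 70% of its speed; a pose out of reach is approached as far as the arm can. A call with a gripper value outside its range is refused whole. The fingers move at their own pace and stop on an object; the grip force is fixed at half the most. Time passes only in rows, so rows that repeat a pose let the fingers close. It gives the time, the measured TCP pose, the force and the opening at its end, in the units of the state.
- robot.get_obs(): the state, without advancing time (a new reading comes with each control period).
- cams.snapshot(name): name is "side" or "top" or "wrist"; returns a dict with "frame" (400x640x3 uint8, red, green, blue), "camera_matrix" (3x3 intrinsics, pixels), "k1" (the pictures are not rectified: a ray, as slopes to the right and down, at radius r is drawn at 1 + k1 r^2 times it, then the intrinsics apply), "origin" and "attitude" of the camera in the world; the wrist camera has in their place "T_tool_cam" (4x4, takes a point from camera to tool coordinates, whose origin is the TCP and whose axes are the flange's). Camera axes: x right, y down, z forward; pixel columns grow to the right and rows downward; lengths in m; the calibration is good to about 2 mm. A picture is of the moment at which its call begins: read the wrist's pose just before it. There is no depth.
- robot.close_job(): hands the job in, once; it reports no verdict.
The state is a dict: "time": time; "joint_positions": joint angles; "qvel": joint speeds; "joint_torque": joint torques, N m; "tool_pos": TCP position; "ee_rot": TCP orientation; "wrist_force": force on the tool from outside, world axes, zero at the start; "wrist_torque": the same for the moment, N m; "width": finger opening in m.
Only numpy, scipy, OpenCV 4.12 (cv2) and the standard library are available. Lean on these libraries where they do the work, as an engineer would, in place of code of your own. Each camera call takes 0.05 s, during which the arm holds its last target. There are 200 camera calls.

## Working session

There is one attempt and no reset: what is moved stays moved. The work goes in short steps, Python scripts to look and compute and a tool call to move; the robot and the scene stay as the last step left them, time stands still between calls to the robot, and variables do not carry over. Pictures are saved under pics/ and viewed, about 8 in all and at most 12, crops included, and the job is handed in when it is done.

Besides the shell and the picture viewer there is one more tool, called as name(argument=value, ...) on one line, values as JSON. step_arm: Moves the arm, as the interface text tells. Its arguments: {"type":"object","properties":{"plan":{"type":"array"}},"required":["plan"]}

```bash
mkdir -p pics; ls
cat > h.py <<'E'
import numpy as np, cv2
from scipy.spatial.transform import Rotation as R
from bench import robot, cams
def snap(name, fn=None):
    o=robot.get_obs(); s=cams.snapshot(name)
    K=np.array(s["camera_matrix"]);k=s["k1"]
    if name=="wrist":
        T=np.eye(4); T[:3,:3]=R.from_euler("xyz",o["ee_rot"]).as_matrix(); T[:3,3]=o["tool_pos"]
        T=T@np.array(s["T_tool_cam"]); O,A=T[:3,3],T[:3,:3]
    else:
        O=np.array(s["origin"]); A=np.array(s["attitude"])
        if A.shape!=(3,3): A=R.from_euler("xyz",A).as_matrix()
    if fn: cv2.imwrite("pics/"+fn,s["frame"][:,:,::-1])
    return dict(f=s["frame"],K=K,k=k,O=O,A=A)
def ray(c,u,v):
    p=cv2.undistortPoints(np.array([[[u,v]]],float),c["K"],np.array([c["k"],0,0,0,0.]))[0,0]
    d=c["A"]@np.array([p[0],p[1],1]); return c["O"],d/np.linalg.norm(d)
def onz(c,u,v,z):
    O,d=ray(c,u,v); return O+d*(z-O[2])/d[2]
def tri(*rs):
    M=np.zeros((3,3));b=np.zeros(3)
    for O,d in rs:
        P=np.eye(3)-np.outer(d,d); M+=P;b+=P@O
    return np.linalg.solve(M,b)
def proj(c,X):
    p=c["A"].T@(np.array(X)-c["O"]); 
    return cv2.projectPoints(p.reshape(1,1,3),np.zeros(3),np.zeros(3),c["K"],np.array([c["k"],0,0,0,0.]))[0].ravel()
E
python3 - <<'E'
from h import *
for n in("top","side","wrist"):
    c=snap(n,n+"0.png"); print(n,c["O"].round(3),c["A"].round(2).tolist(),c["k"])
a=np.vstack([cv2.imread("pics/%s0.png"%n) for n in("top","side")])
print(robot.get_obs())
E
```

```text
pics
top [0.336 0.09  1.03 ] [[0.03, -0.98, 0.17], [-1.0, -0.03, 0.01], [-0.01, -0.17, -0.98]] -0.08274834964698084
side [ 0.426 -0.823  0.909] [[1.0, -0.06, 0.06], [-0.09, -0.67, 0.74], [-0.01, -0.74, -0.67]] -0.08958093490572099
wrist [0.169 0.527 0.384] [[0.43, 0.88, 0.22], [0.91, -0.41, -0.1], [-0.0, 0.24, -0.97]] -0.04462649831884773
{'time': 0.15, 'joint_positions': array([ 1.02887631e+00,  8.77914638e-02,  1.37191321e+00,  3.44315629e-06,
        1.68361720e+00, -1.03078980e-01]), 'qvel': array([-3.76075356e-04, -1.55044928e-03, -3.93475726e-03,  1.74163721e-03,
       -1.79587462e-04,  6.21370447e-05]), 'joint_torque': array([ 2.14812680e-03, -3.40644908e+01, -3.02792072e+01,  7.18812319e-02,
        3.05871991e-02, -1.28292354e-04]), 'tool_pos': array([0.2334579 , 0.49751506, 0.20456656]), 'ee_rot': array([-3.13987297e+00, -1.81334206e-04,  2.70275184e+00]), 'wrist_force': array([-0.31789907, -0.14936759,  0.25460379]), 'wrist_torque': array([-0.06166272,  0.01198221, -0.03384733]), 'width': 0.09394520507363496}
```

View pics/top0.png

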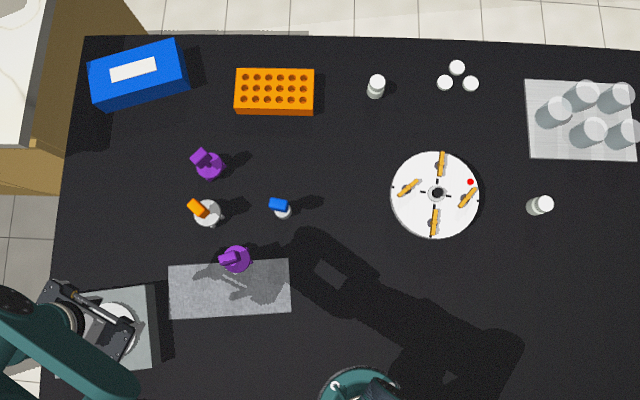

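View pics/side0.png

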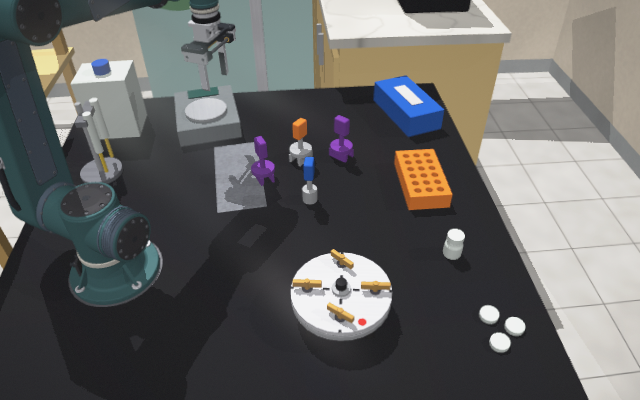

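Candidates: the orange-handled wrench is at top (198,209), side (299,130). The look-alikes are the blue driver at top (279,205), side (309,170), and two purple wrenches at top (205,160) and (235,258). The lid centre is about top (435,195), side (341,290); the red dot is at top (470,182). I choose the orange one and will check it in a close crop.

```bash
cat > m.py <<'E'
from h import *
def mask(f,lo,hi,roi):
    h=cv2.cvtColor(f,cv2.COLOR_RGB2HSV); m=cv2.inRange(h,np.array(lo),np.array(hi))
    z=np.zeros_like(m); x0,y0,x1,y1=roi; z[y0:y1,x0:x1]=m[y0:y1,x0:x1]; return z
def blobs(m,amin=8):
    n,l,s,ce=cv2.connectedComponentsWithStats(m)
    return [(ce[i],s[i,4],(l==i)) for i in range(1,n) if s[i,4]>=amin]
E
python3 - <<'E'
from m import *
t=snap("top");s=snap("side")
T=blobs(mask(t["f"],(5,140,90),(25,255,255),(180,190,225,225)));S=blobs(mask(s["f"],(5,140,90),(25,255,255),(285,110,315,145)))
a,b=T[0][0],S[0][0]; print("wrench T,S",a,b,T[0][1],S[0][1]); print("handle ctr",tri(ray(t,*a),ray(s,*b)).round(4))
print("top rect",cv2.minAreaRect(np.argwhere(T[0][2])[:,::-1].astype(np.float32)))
# red dot, nuts
def red(c,roi): return blobs(mask(c["f"],(0,150,120),(4,255,255),roi)|mask(c["f"],(174,150,120),(180,255,255),roi),5)
rt=red(t,(380,140,490,250));rs=red(s,(280,240,400,350))
print("red",[x[0] for x in rt],[x[0] for x in rs],tri(ray(t,*rt[0][0]),ray(s,*rs[0][0])).round(4))
for c,roi in((t,(380,140,490,250)),(s,(280,240,400,350))):
    for ce,A,m in blobs(mask(c["f"],(12,110,80),(30,255,255),roi),20):
        print("nut",ce.round(1),A,onz(c,*ce,.086).round(4),)
        p=np.array([onz(c,x,y,.094)[:2] for y,x in np.argwhere(m)]); w,v=np.linalg.eigh(np.cov(p.T)); print("   yaw",np.degrees(np.arctan2(v[1,1],v[0,1])).round(1))
cr=np.hstack([cv2.resize(t["f"][180:240,170:250],(400,300),interpolation=2),cv2.resize(s["f"][100:175,270:370],(400,300),interpolation=2)])
cr2=np.hstack([cv2.resize(t["f"][145:245,380:500],(400,300),interpolation=2),cv2.resize(s["f"][240:340,280:400],(400,300),interpolation=2)])
cv2.imwrite("pics/c1.png",np.vstack([cr,cr2])[:,:,::-1])
E
```

```text
wrench T,S [197.1640625 207.9921875] [299.26492537 128.19029851] 256 268
handle ctr [0.4608 0.3867 0.106 ]
top rect ((197.14028930664062, 208.44570922851562), (22.332733154296875, 12.175374984741211), 42.273685455322266)
red [array([469.93548387, 181.41935484])] [array([361.70588235, 321.5       ])] [ 0.5468 -0.245   0.0704]
nut [440.4 163.2] 131 [ 0.5856 -0.1706  0.086 ]
   yaw 171.2
nut [407.1 187.8] 108 [ 0.5246 -0.0913  0.086 ]
   yaw 131.1
nut [466.8 197.2] 119 [ 0.506  -0.2306  0.086 ]
   yaw 139.5
nut [433.5 221.8] 141 [ 0.4467 -0.1515  0.086 ]
   yaw 171.2
nut [341.3 258.4] 183 [ 0.5237 -0.091   0.086 ]
   yaw 126.6
nut [306.9 283. ] 200 [ 0.446  -0.1515  0.086 ]
   yaw 172.6
nut [375.  285.4] 211 [ 0.5838 -0.171   0.086 ]
   yaw 173.5
nut [340.  312.4] 207 [ 0.5051 -0.2307  0.086 ]
   yaw 137.7
```

View pics/c1.png

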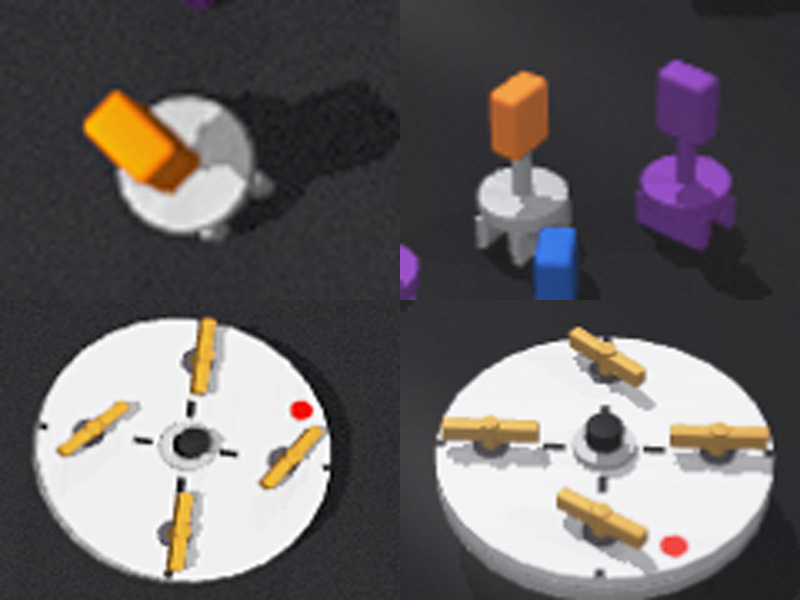

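The crop confirms the choice: an orange handle on a grey slotted socket standing on the bench, with purple copies apart. The dot nut is at (0.5055,-0.231), the across nut at (0.524,-0.091), and the holder x axis is at about -97.7° in world. Next I move over the wrench and look from close by.

step_arm(plan=[[[30,-15,45,0.12,65],[60,-30,45,0.24,65],[90,-45,45,0.36,65],[120,-60,45,0.48,65],[150,-75,45,0.6,65],[180,-90,45,0.72,65],[205,-100,45,0.84,65],[227,-110,45,0.96,65]]])

```text
time: 0.92
tool_pos: [0.4624, 0.3867, 0.2501]
ee_rot: [-3.142, -0.0, -2.616]
wrist_force: [0.8, 0.6, 0.1]
width: 0.0612
```

step_arm(plan=[[[0,0,0,0.12,65],[0,0,0,0.24,65],[0,0,0,0.26,65],[0,0,0,0.26,65]]])

```text
time: 1.25
tool_pos: [0.4607, 0.3878, 0.2503]
ee_rot: [3.141, -0.0, -2.362]
wrist_force: [-0.8, -0.2, -0.1]
width: 0.0615
```

Run:
```python
from m import *
o=robot.get_obs(); print(o["time"],o["tool_pos"],o["ee_rot"],o["width"])
w=snap("wrist","w1.png"); print(w["O"].round(3))
```

```text
1.25 [0.46069861 0.38781759 0.2502532 ] [ 3.14134271e+00 -4.41723698e-04 -2.36249687e+00] 0.0614870177181505
[0.41  0.338 0.429]
```

View pics/w1.png

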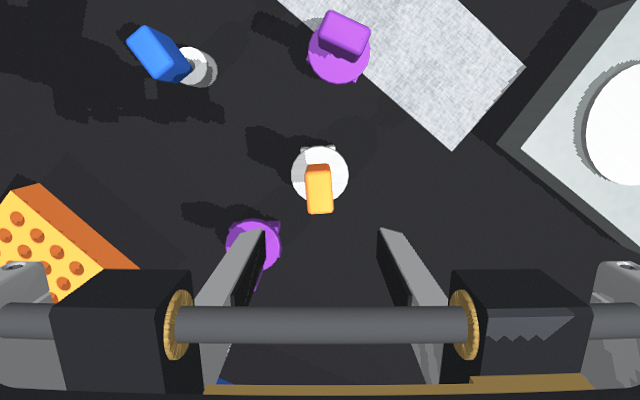

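The orange handle is at (319,190), with its socket at (320,175). It lines up closely with the fingers, and a purple look-alike lies at (252,245). I measure its yaw and centre from the bright top face.

Run:
```python
from m import *
w=snap("wrist");t=snap("top")
roi=(290,150,350,225)
m=mask(w["f"],(8,140,225),(28,255,255),roi)
for ce,A,b in blobs(m,30):
    q=cv2.boxPoints(cv2.minAreaRect(np.argwhere(b)[:,::-1].astype(np.float32)))
    p=np.array([onz(w,*x,.130) for x in q]); print(ce,A,q.round(1).tolist()); print(p.round(4).tolist(),p.mean(0).round(4))
    e=p[1:]-p[:-1]; print([(round(np.linalg.norm(x)*1e3,1),round(np.degrees(np.arctan2(x[1],x[0]))%180,1)) for x in e])
m=blobs(mask(w["f"],(5,140,90),(28,255,255),roi),30)[0]
print("full",m[0],"tri w/ top",tri(ray(w,*m[0]),ray(t,197.2,208)).round(4))
```

```text
[318.38475836 191.51672862] 1076 [[304.0, 171.39999389648438], [329.6000061035156, 169.39999389648438], [332.8999938964844, 212.1999969482422], [307.20001220703125, 214.10000610351562]]
[[0.4553, 0.3631, 0.13], [0.4383, 0.3778, 0.13], [0.4637, 0.4073, 0.13], [0.4812, 0.3921, 0.13]] [0.4596 0.3851 0.13  ]
[(np.float64(22.5), np.float64(139.0)), (np.float64(38.9), np.float64(49.3)), (np.float64(23.2), np.float64(139.2))]
full [318.3157474  188.85051958] tri w/ top [0.4614 0.3863 0.1073]
```

step_arm(plan=[[[0,-2,-40,0.077,65],[0,-2,-80,0.077,65],[0,-2,-115,0.077,65],[0,-2,-145,0.077,65],[0,-2,-164,0.077,65],[0,-2,-164,0.077,65],[0,-2,-164,0.077,0],[0,-2,-164,0.077,0]]])

```text
time: 2.07
tool_pos: [0.4615, 0.3868, 0.0886]
ee_rot: [-3.141, 0.003, -2.284]
wrist_force: [-0.7, 0.7, 0.5]
width: 0.0511
```

step_arm(plan=[[[0,0,0,0,0],[0,0,0,0,0],[0,0,0,0,0],[0,0,0,0,0]]])

```text
time: 2.4
tool_pos: [0.4612, 0.3863, 0.0877]
ee_rot: [-3.141, 0.002, -2.283]
wrist_force: [0.6, -0.9, 1.3]
width: 0.0245
```

step_arm(plan=[[[0,0,40,0,0],[0,0,80,0,0],[0,0,120,0,0],[0,0,152,0,0],[3,-40,152,-0.12,0],[6,-80,152,-0.24,0],[9,-120,152,-0.36,0],[12,-160,152,-0.48,0]]])

```text
time: 3.07
tool_pos: [0.4719, 0.2243, 0.2374]
ee_rot: [-3.141, -0.002, -2.768]
wrist_force: [1.0, -0.4, -4.6]
width: 0.0238
```

step_arm(plan=[[[3,-40,0,-0.12,0],[6,-80,0,-0.24,0],[9,-120,0,-0.36,0],[12,-160,0,-0.48,0],[15,-200,0,-0.6,0],[18,-240,0,-0.72,0],[21,-280,0,-0.84,0],[24,-310,0,-0.96,0]]])

```text
time: 3.73
tool_pos: [0.4957, -0.0872, 0.2374]
ee_rot: [-3.14, -0.001, 2.552]
wrist_force: [0.9, -0.6, -5.3]
width: 0.0239
```

step_arm(plan=[[[0,-35,0,-0.12,0],[0,-70,0,-0.135,0],[0,-70,0,-0.135,0]]])

```text
time: 3.98
tool_pos: [0.4955, -0.1604, 0.2366]
ee_rot: [-3.137, -0.0, 2.416]
wrist_force: [0.1, 0.6, -4.7]
width: 0.0239
```

Run:
```python
from m import *
o=robot.get_obs(); print(o["time"],o["tool_pos"],o["ee_rot"],o["width"],o["wrist_force"])
w=snap("wrist","w2.png"); print(w["O"].round(3))
t=snap("top")
for c,n in((.506,-.231),0),((.524,-.091),0): print(proj(w,(*c,n+.094)) if 0 else proj(w,(c,n,.094)))
```

```text
3.9833 [ 0.49551392 -0.16039449  0.23663535] [-3.13658374e+00 -8.05162337e-05  2.41649614e+00] 0.023886156263686356 [ 0.06183233  0.594501   -4.72961498]
[ 0.443 -0.114  0.416]Traceback (most recent call last):
  File "<stdin>", line 5, in <module>
  File "h.py", line 26, in proj
    p=c["A"].T@(np.array(X)-c["O"]);
                ~~~~~~~~^^^
ValueError: setting an array element with a sequence. The requested array has an inhomogeneous shape after 1 dimensions. The detected shape was (3,) + inhomogeneous part.
```

View pics/w2.png

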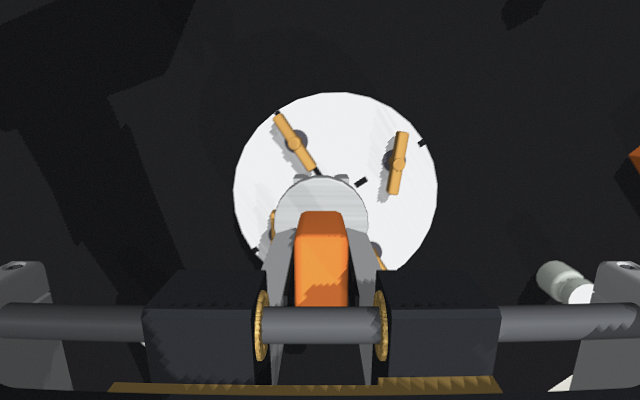

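The lid is visible with the wrench over it. Loose nuts show at (398,162), fully visible, and (294,142); I identify them by projection.

Run:
```python
from m import *
w=snap("wrist");t=snap("top")
for ce,A,b in blobs(mask(w["f"],(12,110,80),(30,255,255),(230,90,440,200)),60):
    q=cv2.boxPoints(cv2.minAreaRect(np.argwhere(b)[:,::-1].astype(np.float32)))
    m=mask(w["f"],(12,110,175),(30,255,255),(230,90,440,200))&(b*255).astype(np.uint8)
    pts=np.argwhere(m); p=np.array([onz(w,x,y,.094)[:2] for y,x in pts])
    W,V=np.linalg.eigh(np.cov(p.T)); r=cv2.minAreaRect((p*1e4).astype(np.float32))
    print(ce.round(1),A,len(pts),p.mean(0).round(4),"yaw",(np.degrees(np.arctan2(V[1,1],V[0,1]))%180).round(1),np.array(r[0])/1e4,np.array(r[1])/10,r[2])
    print("  bounds",cv2.boundingRect(m))
for n,X in dict(dot=(.506,-.231,.094),across=(.524,-.091,.094),ty=(.585,-.171,.094),tmy=(.446,-.151,.094),red=(.547,-.245,.07)).items(): print(n,proj(w,X).round(0))
```

```text
[288.9 145.8] 735 593 [ 0.4448 -0.151 ] yaw 172.3 [ 0.44522949 -0.15163677] [10.84818115 58.36412964] 81.18582916259766
  bounds (268, 118, 42, 56)
[391.4 166.8] 747 575 [ 0.5234 -0.0909] yaw 131.2 [ 0.52405576 -0.09137355] [10.72031708 58.31303711] 43.171722412109375
  bounds (383, 137, 20, 62)
dot [271. 247.]
across [393. 168.]
ty [368. 265.]
tmy [289. 147.]
red [290. 273.]
```

step_arm(plan=[[[5,-36,0,0.02,0],[11,-71,0,0.02,0],[11,-71,-20,0.02,0],[11,-71,-40,0.02,0],[11,-71,-46,0.02,0],[11,-71,-46,0.02,0]]])

```text
time: 4.68
tool_pos: [0.5065, -0.223, 0.1896]
ee_rot: [-3.141, -0.006, 2.447]
wrist_force: [-0.4, -0.4, -4.5]
width: 0.0239
```

Run:
```python
from m import *
s=snap("side");t=snap("top")
o=robot.get_obs();print(o["tool_pos"],o["ee_rot"],o["wrist_force"])
cv2.imwrite("pics/s3.png",np.hstack([cv2.resize(s["f"][220:350,270:410],(400,371),interpolation=2),cv2.resize(t["f"][130:260,370:510],(400,371),interpolation=2)])[:,:,::-1])
```

```text
[ 0.50802201 -0.22403546  0.19308748] [3.14133347e+00 3.72368020e-04 2.44665633e+00] [ 0.95161512  0.82949616 -3.72636262]
```

View pics/s3.png

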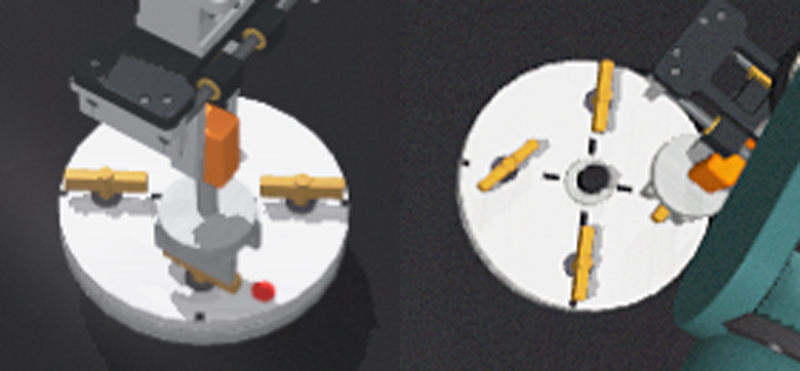

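step_arm(plan=[[[-1,-8,0,0,0],[-1,-8,0,0,0],[-1,-8,0,0,0]]])

```text
time: 5.03
tool_pos: [0.5072, -0.2336, 0.194]
ee_rot: [3.141, 0.003, 2.445]
wrist_force: [1.1, -0.6, -3.2]
width: 0.0239
```

Run:
```python
from m import *
for i in range(2):
    s=snap("side");o=robot.get_obs();print(o["tool_pos"].round(4),o["ee_rot"].round(3),o["wrist_force"].round(1))
print("proj handle ctr tcp",proj(s,o["tool_pos"]+[0,0,.019]))
for ce,A,b in blobs(mask(s["f"],(5,150,70),(14,255,255),(320,240,370,300)),30): print(ce,A,cv2.boundingRect(b.astype(np.uint8)))
cv2.imwrite("pics/s4.png",cv2.resize(s["f"][240:340,290:400],(770,600),interpolation=2)[:,:,::-1])
```

```text
[ 0.507  -0.2334  0.1936] [3.141e+00 2.000e-03 2.445e+00] [ 0.8 -0.3 -5.2]
[ 0.5069 -0.2333  0.1933] [3.141e+00 1.000e-03 2.445e+00] [-0.7  0.4 -4.7]
proj handle ctr tcp [342.24305373 270.99500087]
[347.73021583 273.32374101] 278 (343, 258, 12, 30)
```

View pics/s4.png

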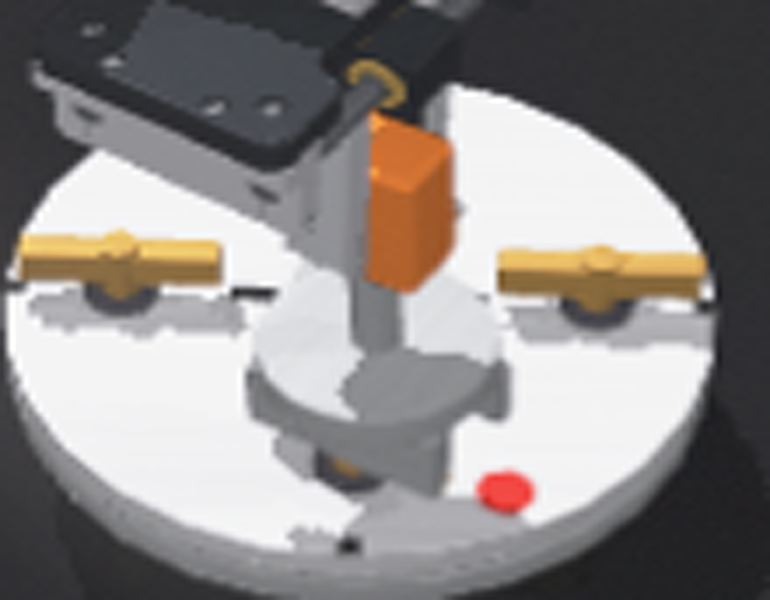

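Run:
```python
from m import *
s=snap("side");o=robot.get_obs();p=o["tool_pos"];print(p.round(4))
for z in(.14,.15,.16,.17): print(z,"stem ray",onz(s,343.9,291,z).round(4),"tcp axis px",proj(s,[p[0],p[1],z]).round(1))
# stem columns: dark grey run between rows
g=cv2.cvtColor(s["f"],cv2.COLOR_RGB2GRAY)
for r in(289,291,293,295): print(r,g[r,335:352].tolist())
# socket rim columns
for r in(299,301,303): print(r,g[r,320:368].tolist())
print("nut hub px",proj(s,[.5055,-.2308,.08]))
```

```text
[ 0.5069 -0.2332  0.1931]
0.14 stem ray [ 0.5128 -0.2214  0.14  ] tcp axis px [341.5 296.2]
0.15 stem ray [ 0.5117 -0.2292  0.15  ] tcp axis px [341.6 292.9]
0.16 stem ray [ 0.5105 -0.2371  0.16  ] tcp axis px [341.7 289.5]
0.17 stem ray [ 0.5094 -0.2449  0.17  ] tcp axis px [341.8 286.1]
289 [225, 223, 223, 222, 191, 116, 123, 124, 123, 122, 118, 116, 147, 206, 222, 222, 223]
291 [224, 225, 226, 224, 215, 114, 122, 124, 124, 121, 117, 125, 180, 222, 223, 223, 224]
293 [221, 224, 222, 224, 216, 114, 122, 124, 124, 121, 118, 124, 181, 223, 224, 225, 223]
295 [218, 219, 221, 221, 213, 114, 121, 124, 123, 121, 119, 117, 158, 225, 225, 222, 223]
299 [244, 244, 244, 244, 244, 241, 202, 223, 222, 224, 228, 226, 225, 226, 227, 228, 228, 225, 225, 227, 224, 202, 139, 139, 139, 143, 143, 142, 143, 142, 143, 144, 143, 141, 142, 159, 207, 209, 214, 220, 194, 178, 239, 243, 244, 244, 244, 244]
301 [244, 244, 244, 243, 233, 178, 157, 181, 227, 226, 225, 226, 228, 228, 229, 229, 229, 228, 227, 224, 203, 142, 141, 142, 143, 141, 142, 142, 141, 143, 144, 142, 141, 142, 142, 142, 144, 142, 143, 136, 117, 138, 179, 219, 243, 243, 243, 243]
303 [244, 244, 244, 244, 241, 124, 118, 120, 175, 219, 228, 229, 229, 230, 229, 228, 227, 227, 225, 202, 142, 142, 143, 141, 141, 142, 140, 143, 143, 143, 142, 141, 141, 142, 143, 142, 142, 142, 134, 114, 105, 107, 141, 219, 243, 243, 243, 243]
nut hub px [340.10287439 314.25801193]
```

Run:
```python
from m import *
s=snap("side");t=snap("top");w=snap("wrist","w5.png");p=robot.get_obs()["tool_pos"];print(p.round(4))
print("initial socket top",tri(ray(t,207.2,213),ray(s,300.5,148.2)).round(4))
g=cv2.cvtColor(w["f"],cv2.COLOR_RGB2GRAY)
for zs in(.036,.040,.045): print(zs,onz(s,343.8,297.3,p[2]-.0877+zs).round(4))
cv2.imwrite("pics/w5c.png",np.vstack([cv2.resize(w["f"][130:280,220:420],(800,600),interpolation=2)])[:,:,::-1])
X=p+[0,0,-.0877+.04]
print("tcp axis in wrist at socket top",proj(w,X))
```

```text
[ 0.5067 -0.2331  0.1926]
initial socket top [0.4601 0.3826 0.0396]
0.036 [ 0.5108 -0.2368  0.1409]
0.04 [ 0.5103 -0.2399  0.1449]
0.045 [ 0.5098 -0.2437  0.1499]
tcp axis in wrist at socket top [322.15067982 219.15879043]
```

View pics/w5c.png

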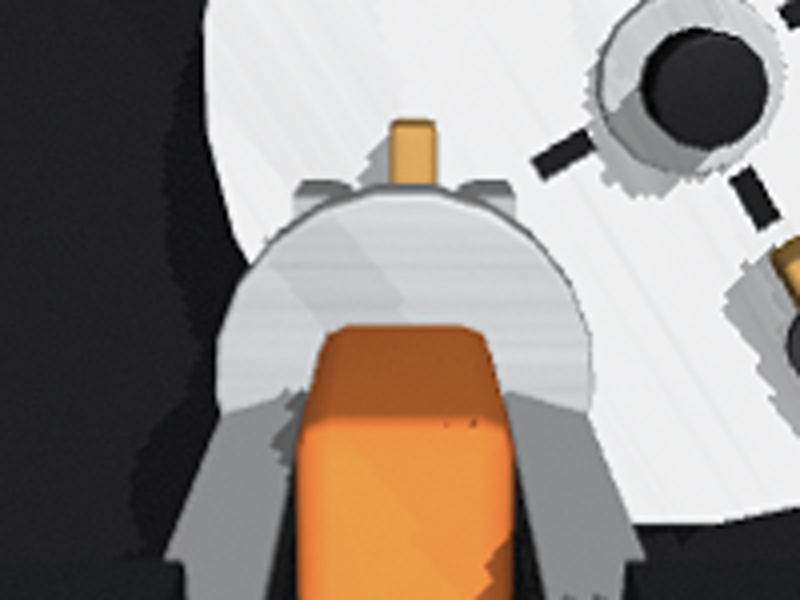

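The wrist view shows the slot parallel to the wing: the wing tip is at px (323,160.5), the slot centre near col 321 and the socket disc centre near (321,221).

Run:
```python
from m import *
o=robot.get_obs();p=o["tool_pos"]
w=snap("wrist"); y=o["ee_rot"][2]; ex=np.array([np.cos(y),np.sin(y)]); ey=np.array([np.sin(y),-np.cos(y)])
f=p[2]-.0877
def loc(X): d=X[:2]-p[:2]; return (d@ex*1e3).round(1),(d@ey*1e3).round(1)
tip=onz(w,323.3,160.8,.094); print("tip",tip.round(4),loc(tip),"nut ctr",(tip[:2]+.030*ex).round(4))
L=onz(w,220+217/4,222,f+.04);Rr=onz(w,220+592/4,222,f+.04);T=onz(w,220+404/4,130+188/4,f+.04)
print("disc L,R,far",loc(L),loc(Rr),loc(T))
for u in(297,347,462,515): print("leg",u,loc(onz(w,220+u/4,130+182/4,f)))
```

```text
tip [ 0.482  -0.2109  0.094 ] (np.float64(33.2), np.float64(1.1)) nut ctr [ 0.459  -0.1916]
disc L,R,far (np.float64(-1.9), np.float64(-32.8)) (np.float64(-2.0), np.float64(31.4)) (np.float64(29.3), np.float64(-0.8))
leg 297 (np.float64(23.2), np.float64(-21.6))
leg 347 (np.float64(23.2), np.float64(-11.8))
leg 462 (np.float64(23.2), np.float64(10.6))
leg 515 (np.float64(23.2), np.float64(20.9))
```

step_arm(plan=[[[-4.5,6.5,0,0,0],[-4.5,6.5,-6,0,0],[-4.5,6.5,-12,0,0],[-4.5,6.5,-18,0,0],[-4.5,6.5,-18,0,0]]])

```text
time: 5.8
tool_pos: [0.5011, -0.226, 0.1721]
ee_rot: [-3.141, -0.004, 2.445]
wrist_force: [-0.8, -1.4, -4.7]
width: 0.0238
```

step_arm(plan=[[[0,0,-4,0,0],[0,0,-8,0,0],[0,0,-10,0,0],[0,0,-10,0,0]]])

```text
time: 6.13
tool_pos: [0.5019, -0.2265, 0.1637]
ee_rot: [-3.141, -0.001, 2.445]
wrist_force: [-0.8, 0.3, -4.5]
width: 0.0237
```

step_arm(plan=[[[0.5,0.4,0,-0.12,0],[0.9,0.8,0,-0.24,0],[1.4,1.0,0,-0.36,0],[1.9,1.2,0,-0.48,0],[2.5,1.4,0,-0.6,0],[3,1.6,0,-0.72,0],[3.6,1.8,0,-0.84,0],[4.2,1.8,0,-0.96,0]]])

```text
time: 6.8
tool_pos: [0.5067, -0.225, 0.1645]
ee_rot: [3.141, 0.0, 1.479]
wrist_force: [-0.3, -0.6, -6.0]
width: 0.024
```

step_arm(plan=[[[0.5,0,0,-0.1,0],[1,0,0,-0.19,0],[1,0,0,-0.19,0],[1,0,0,-0.19,0]]])

```text
time: 7.13
tool_pos: [0.5076, -0.2249, 0.1647]
ee_rot: [3.141, 0.0, 1.297]
wrist_force: [-0.5, -1.2, -4.2]
width: 0.0236
```

Run:
```python
from m import *
o=robot.get_obs();p=o["tool_pos"];print(p,o["ee_rot"],o["wrist_force"],o["wrist_torque"])
w=snap("wrist","w6.png")
cv2.imwrite("pics/w6c.png",cv2.resize(w["f"][100:280,200:440],(800,600),interpolation=2)[:,:,::-1])
```

```text
[ 0.50757645 -0.22487795  0.16470142] [3.14099800e+00 5.96735468e-05 1.29703414e+00] [-0.53408081 -1.21750569 -4.18680305] [-0.08360894  0.02170443  0.03952364]
```

View pics/w6c.png

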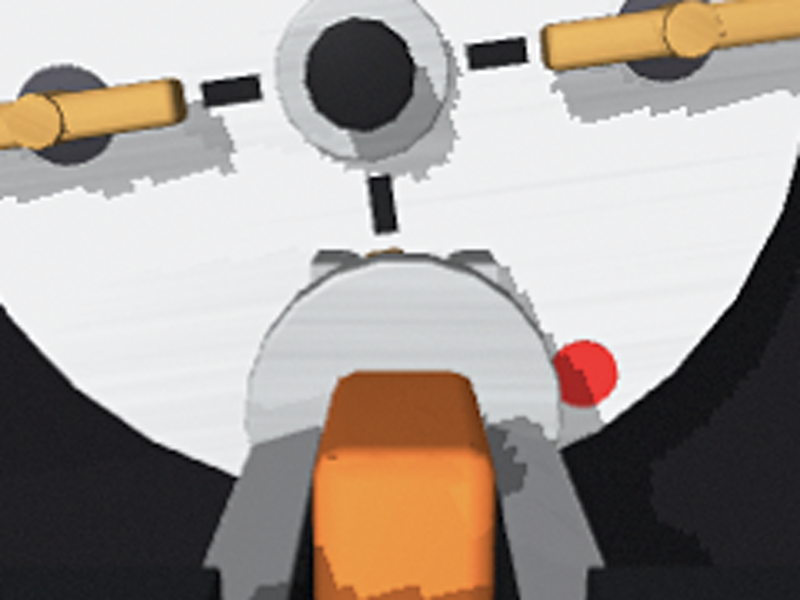

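step_arm(plan=[[[0,0,0,-0.03,0],[0,0,0,-0.03,0],[0,0,20,-0.03,0],[0,0,50,-0.03,0],[3,35,60,0.09,0],[6,70,60,0.21,0],[9,105,60,0.33,0],[13,137,60,0.45,0]]])

```text
time: 7.85
tool_pos: [0.5202, -0.0862, 0.2253]
ee_rot: [3.141, -0.0, 1.752]
wrist_force: [0.4, 0.4, -6.0]
width: 0.0241
```

step_arm(plan=[[[0,0,0,0.12,0],[0,0,0,0.24,0],[0,0,0,0.36,0],[0,0,0,0.48,0],[0,0,0,0.55,0],[0,0,0,0.55,0],[0,0,0,0.55,0]]])

```text
time: 8.43
tool_pos: [0.5202, -0.0877, 0.2246]
ee_rot: [3.142, -0.0, 2.294]
wrist_force: [0.1, -0.2, -4.2]
width: 0.0238
```

```bash
cat > nuts.py <<'E'
from m import *
def nuts(n,roi,zt=.094,vmin=80,amin=20):
    c=snap(n)
    for ce,A,b in blobs(mask(c["f"],(12,110,vmin),(30,255,255),roi),amin):
        p=np.array([onz(c,x,y,zt)[:2] for y,x in np.argwhere(b)])
        W,V=np.linalg.eigh(np.cov(p.T)); r=cv2.minAreaRect((p*1e4).astype(np.float32))
        print(n,ce.round(1),A,p.mean(0).round(4),"yaw",(np.degrees(np.arctan2(V[1,1],V[0,1]))%180).round(1),"len",(np.array(r[1])/10).round(1))
    return c
E
python3 - <<'E'
from nuts import *
o=robot.get_obs();print(o["tool_pos"],o["ee_rot"],o["wrist_force"])
nuts("side",(280,240,400,350));nuts("top",(380,140,490,250));w=nuts("wrist",(200,60,450,260),vmin=175)
w=snap("wrist")
cv2.imwrite("pics/w7c.png",np.hstack([cv2.resize(w["f"][100:280,220:420],(400,360),interpolation=2),cv2.resize(snap("side")["f"][240:340,285:396],(400,360),interpolation=2)])[:,:,::-1])
E
```

```text
[ 0.52023966 -0.08772214  0.22463535] [ 3.14156024e+00 -6.70649585e-05  2.29395707e+00] [ 0.07614523 -0.20545227 -4.2338455 ]
side [341.3 258.4] 182 [ 0.5227 -0.0981] yaw 126.6 len [22.6 65. ]
side [306.9 283. ] 200 [ 0.4458 -0.158 ] yaw 172.6 len [23.4 55.1]
side [374.8 285.4] 212 [ 0.5818 -0.1773] yaw 173.9 len [26.3 57.8]
side [339.9 312.5] 125 [ 0.5043 -0.2365] yaw 80.7 len [63.6  9.5]
top [400.5 193.4] 28 [ 0.5095 -0.0744] yaw 131.8 len [ 8.1 16.7]
top [476.3 198.9] 41 [ 0.5011 -0.2503] yaw 93.4 len [21.  11.6]
top [433.9 218.4] 100 [ 0.4537 -0.1506] yaw 170.4 len [14.1 41.6]
wrist [322.1 171.1] 98 [ 0.5076 -0.0731] yaw 135.0 len [8.1 9.1]
wrist [217.9 193.1] 517 [ 0.4494 -0.1515] yaw 171.3 len [10.8 52.4]
wrist [320.6 247.6] 1188 [ 0.5553 -0.1292] yaw 41.5 len [48.7 24.5]
```

View pics/w7c.png

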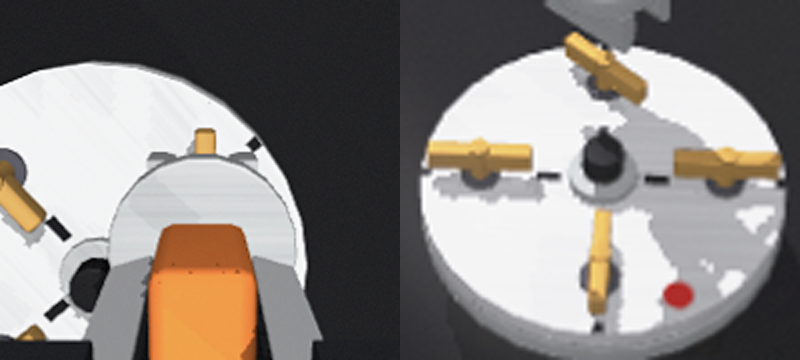

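The dot nut is on its marks: its wing lies on the line between marks at crop (604,190) and (597,327). The slot is parallel to the across wing, whose tip is at crop (205,140). Now I descend onto the across nut.

step_arm(plan=[[[0,0,-20,0,0],[0,0,-35,0,0],[0,0,-42,0,0],[0,0,-48,0,0],[0,0,-54,0,0],[0,0,-60,0,0],[0,0,-60,0,0]]])

```text
time: 9.27
tool_pos: [0.52, -0.0877, 0.1635]
ee_rot: [-3.141, -0.001, 2.295]
wrist_force: [-0.2, 0.1, -5.3]
width: 0.0237
```

step_arm(plan=[[[0.6,0.2,0,-0.12,0],[1.1,0.4,0,-0.24,0],[1.7,0.6,0,-0.36,0],[2.2,0.8,0,-0.48,0],[2.8,1.0,0,-0.6,0],[3.4,1.1,0,-0.72,0],[4,1.1,0,-0.84,0],[4.5,1.1,0,-0.95,0]]])

```text
time: 9.93
tool_pos: [0.5263, -0.086, 0.165]
ee_rot: [3.138, -0.002, 1.34]
wrist_force: [2.7, 0.9, -6.7]
width: 0.0238
```

step_arm(plan=[[[0.3,0,0,-0.078,0],[0.3,0,0,-0.078,0],[0.3,0,0,-0.078,0]]])

```text
time: 10.18
tool_pos: [0.5262, -0.0867, 0.1653]
ee_rot: [3.139, -0.001, 1.269]
wrist_force: [2.4, 0.1, -4.8]
width: 0.024
```

step_arm(plan=[[[0,0,20,0,0],[0,0,55,0,0],[0,0,85,0,0],[-20,35,85,0,0],[-40,70,85,0,0],[-55,105,85,0,0],[-55,140,85,0,0],[-55,140,85,0,0]]])

```text
time: 10.85
tool_pos: [0.4688, 0.0589, 0.2506]
ee_rot: [-3.141, -0.005, 1.276]
wrist_force: [0.9, -0.4, -4.5]
width: 0.024
```

Run:
```python
from nuts import *
o=robot.get_obs();print(o["tool_pos"],o["ee_rot"],o["wrist_force"])
nuts("side",(280,240,400,350));nuts("top",(380,140,490,250));nuts("top",(380,140,490,250),vmin=180)
```

```text
[0.46877927 0.05885512 0.25062052] [-3.14148597 -0.00457662  1.27586797] [ 0.86249288 -0.3628865  -4.53288137]
side [341.6 258.8] 106 [ 0.5233 -0.0992] yaw 79.3 len [68.2 10.5]
side [307. 283.] 202 [ 0.4459 -0.158 ] yaw 172.8 len [25.9 57.2]
side [375.2 285.4] 221 [ 0.5826 -0.1773] yaw 174.1 len [25.7 59.3]
side [339.8 312.9] 133 [ 0.5039 -0.2373] yaw 80.3 len [63.6  9.6]
top [440.6 162.8] 118 [ 0.5844 -0.1689] yaw 171.3 len [13.4 60. ]
top [467.7 197.4] 130 [ 0.5041 -0.2301] yaw 81.6 len [59.5 13.6]
top [433.4 221.9] 141 [ 0.4456 -0.1494] yaw 171.5 len [14.1 60.7]
top [474.1 198.1] 46 [ 0.5029 -0.245 ] yaw 79.0 len [24.6  9.7]
top [434.1 221.7] 108 [ 0.4461 -0.151 ] yaw 172.0 len [ 9.7 58.5]
```

step_arm(plan=[[[-8,20,-40,0,0],[-15,40,-80,0,0],[-15,40,-115,0,0],[-15,40,-140,0,0],[-15,40,-152,0,0],[-15,40,-157,0,0],[-15,40,-157,0,0]]])

```text
time: 11.58
tool_pos: [0.4545, 0.092, 0.0915]
ee_rot: [-3.139, 0.002, 1.265]
wrist_force: [0.5, -0.4, -3.5]
width: 0.0242
```

step_arm(plan=[[[0,0,-2,0,0],[0,0,-4,0,0],[0,0,-4,0,0]]])

```text
time: 11.83
tool_pos: [0.4563, 0.093, 0.0896]
ee_rot: [3.139, -0.001, 1.266]
wrist_force: [0.1, 0.2, -4.4]
width: 0.0241
```

step_arm(plan=[[[0,0,-1,0,0],[0,0,-2,0,0],[0,0,-2,0,0]]])

```text
time: 12.08
tool_pos: [0.4563, 0.0931, 0.0892]
ee_rot: [3.138, -0.001, 1.267]
wrist_force: [-2.5, -2.1, 6.0]
width: 0.0235
```

step_arm(plan=[[[0,0,-1,0,0],[0,0,-1.5,0,0],[0,0,-1.5,0,0]]])

```text
time: 12.33
tool_pos: [0.4563, 0.0931, 0.0892]
ee_rot: [3.138, -0.001, 1.267]
wrist_force: [-4.9, -1.4, 10.7]
width: 0.0239
```

Contact is felt (10.7 N up), so the wrench is seated. I release and rise.

step_arm(plan=[[[0,0,1,0,15],[0,0,1,0,35],[0,0,1,0,60],[0,0,1,0,60],[0,0,1,0,60],[0,0,1,0,60]]])

```text
time: 12.83
tool_pos: [0.4552, 0.0934, 0.0859]
ee_rot: [3.142, -0.0, 1.267]
wrist_force: [-1.0, -0.2, -0.3]
width: 0.0534
```

step_arm(plan=[[[0,0,15,0,60],[0,0,40,0,60],[0,0,75,0,60],[0,0,110,0,60],[0,0,150,0,60],[0,-40,160,0,60],[0,-80,160,0,60],[0,-80,160,0,60]]])

```text
time: 13.5
tool_pos: [0.456, 0.008, 0.2474]
ee_rot: [3.137, 0.003, 1.26]
wrist_force: [0.1, 0.6, -0.2]
width: 0.056
```

step_arm(plan=[[[20,-40,0,0,60],[40,-80,0,0,60],[60,-120,0,0,60],[60,-160,0,0,60],[60,-160,0,0,60],[60,-160,0,0,60]]])

```text
time: 14.0
tool_pos: [0.515, -0.1488, 0.2445]
ee_rot: [-3.139, -0.0, 1.262]
wrist_force: [-0.6, 0.9, -0.4]
width: 0.0566
```

Run:
```python
from nuts import *
o=robot.get_obs();print(o["time"],o["tool_pos"],o["ee_rot"],o["wrist_force"])
nuts("wrist",(100,20,560,260),vmin=175);nuts("side",(280,240,400,350))
w=snap("wrist");s=snap("side");t=snap("top")
print([proj(w,X).round(0).tolist() for X in((.5055,-.2308,.094),(.524,-.0912,.094))])
T=blobs(mask(t["f"],(5,140,90),(25,255,255),(270,150,380,250)));S=blobs(mask(s["f"],(5,140,90),(14,255,255),(270,130,390,250)))
print([(x[0].round(1),x[1]) for x in T],[(x[0].round(1),x[1]) for x in S])
cv2.imwrite("pics/f1.png",np.hstack([cv2.resize(w["f"],(640,400)),np.vstack([s["f"][140:340,270:430],t["f"][60:260,270:430]])])[:,:,::-1])
```

```text
14.0 [ 0.51500939 -0.14878949  0.24446362] [-3.13896203e+00 -1.28107116e-04  1.26237239e+00] [-0.58648635  0.86996953 -0.42506689]
wrist [312.7 125.2] 590 [ 0.5242 -0.0907] yaw 79.0 len [58.3 10.5]
wrist [396.5 185.7] 538 [ 0.5838 -0.1699] yaw 172.2 len [11.2 58.3]
wrist [256.3 209.3] 505 [ 0.4459 -0.1509] yaw 172.1 len [10.7 58. ]
wrist [334.8 247.7] 201 [ 0.5079 -0.213 ] yaw 79.3 len [25.4  8.8]
side [341.5 258.6] 109 [ 0.5231 -0.0984] yaw 80.2 len [68.2 10.6]
side [306.9 283. ] 200 [ 0.4458 -0.158 ] yaw 172.6 len [23.4 55.1]
side [375.  285.4] 211 [ 0.5822 -0.1773] yaw 173.5 len [25.7 59.3]
side [339.9 312.4] 123 [ 0.5043 -0.2363] yaw 80.7 len [63.6  9.5]
[[338.0, 266.0], [314.0, 129.0]]
[(array([329.9, 214.6]), np.int32(213))] [(array([303.2, 202.4]), np.int32(211))]
```

View pics/f1.png

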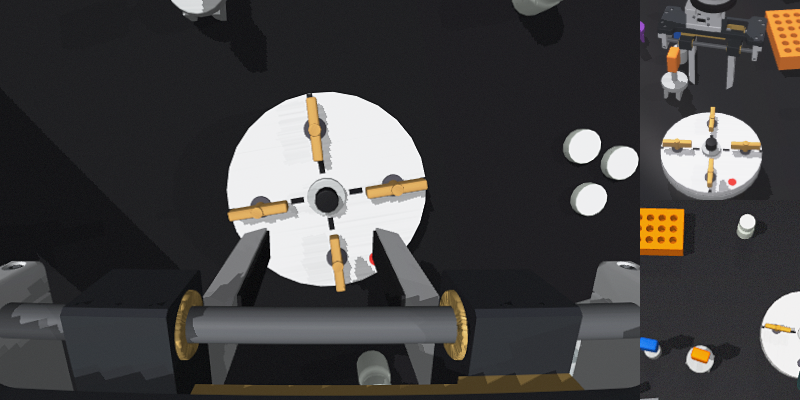

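Both nuts look on their marks, and the wrench stands free and upright. The numbers suggest 0–3° of over-turn, so I take one cleaner look with both nuts and the marks unobstructed.

step_arm(plan=[[[-10,-35,20,0,60],[-20,-70,40,0,60],[-25,-90,40,0,60],[-25,-90,40,0,60],[-25,-90,40,0,60]]])

```text
time: 14.67
tool_pos: [0.4902, -0.236, 0.2863]
ee_rot: [3.141, -0.001, 1.267]
wrist_force: [0.6, -0.4, -0.8]
width: 0.0564
```

Run:
```python
from nuts import *
o=robot.get_obs();print(o["time"],o["tool_pos"],o["ee_rot"])
for v in (120,175,190): nuts("wrist",(150,20,500,260),vmin=v,amin=100)
w=nuts("top",(380,140,490,250)); w=snap("wrist")
print("proj",[proj(w,X).round(0).tolist() for X in((.5055,-.2308,.094),(.524,-.0912,.094))])
g=cv2.cvtColor(w["f"],cv2.COLOR_RGB2GRAY); m=cv2.inRange(g,0,60)
for ce,A,b in blobs(m,6):
    if A>400: continue
    X=onz(w,*ce,.07)
    if np.hypot(X[0]-.515,X[1]+.161)<.106: print("mark",ce.round(1),A,X[:2].round(4),"dir from ctr",(np.degrees(np.arctan2(X[1]+.161,X[0]-.515))%180).round(1))
```

```text
14.6667 [ 0.49017875 -0.23595402  0.2863338 ] [ 3.14092298e+00 -6.72993553e-04  1.26675680e+00]
wrist [311.8  40.9] 420 [ 0.5227 -0.0996] yaw 79.1 len [40.9 12. ]
wrist [389.3  92.3] 543 [ 0.5837 -0.1706] yaw 172.1 len [11.3 59.5]
wrist [256.8 115.2] 517 [ 0.4457 -0.1514] yaw 172.4 len [10.8 59.1]
wrist [333.  168.5] 470 [ 0.5052 -0.2292] yaw 80.3 len [59.5 11.1]
wrist [312.1  41.2] 386 [ 0.5226 -0.0992] yaw 79.1 len [41.8 10.2]
wrist [389.4  93. ] 482 [ 0.5835 -0.1703] yaw 172.2 len [10.4 57.7]
wrist [257.1 115.8] 471 [ 0.4457 -0.1513] yaw 172.3 len [10.6 57.9]
wrist [333.3 169.6] 438 [ 0.505  -0.2295] yaw 80.1 len [58.2 10. ]
wrist [311.   29.2] 173 [ 0.5249 -0.0878] yaw 80.0 len [16.7 10.9]
wrist [313.5  52. ] 197 [ 0.5208 -0.109 ] yaw 78.2 len [23.2  8.1]
wrist [389.6  93.4] 452 [ 0.5834 -0.1704] yaw 171.9 len [10.3 58.2]
wrist [257.1 116. ] 450 [ 0.4456 -0.1512] yaw 172.2 len [10.6 57.8]
wrist [333.4 170. ] 415 [ 0.505  -0.2295] yaw 80.0 len [57.4 10. ]
top [440.4 163.2] 131 [ 0.5835 -0.1684] yaw 171.2 len [14.2 59.8]
top [407.7 187.5] 125 [ 0.5236 -0.0912] yaw 80.0 len [58.9 13. ]
top [467.3 197.2] 135 [ 0.5046 -0.2292] yaw 81.1 len [61.5 14.3]
top [433.5 221.9] 140 [ 0.4456 -0.1494] yaw 171.3 len [14.1 60.3]
proj [[334.0, 171.0], [311.0, 33.0]]
mark [320.5  38.4] 22 [ 0.5326 -0.0943] dir from ctr 75.2
mark [318.6  76.4] 51 [ 0.5192 -0.1305] dir from ctr 82.2
mark [323.3 105.2] 377 [ 0.5151 -0.161 ] dir from ctr 158.8
mark [351.2 100.9] 48 [ 0.5457 -0.1658] dir from ctr 171.1
mark [386.5 102.1] 44 [ 0.5825 -0.1784] dir from ctr 165.5
mark [295.2 110.2] 55 [ 0.4839 -0.157 ] dir from ctr 172.6
mark [261.8 123. ] 58 [ 0.444 -0.159] dir from ctr 178.4
mark [327.5 133.1] 44 [ 0.5106 -0.1914] dir from ctr 81.8
mark [340.2 166.1] 36 [ 0.5136 -0.2313] dir from ctr 88.9
```

Run:
```python
from m import *
t=snap("top");s=snap("side")
T=blobs(mask(t["f"],(5,140,90),(25,255,255),(270,150,380,250)));S=blobs(mask(s["f"],(5,140,90),(14,255,255),(270,130,390,250)))
print([x[0].round(1) for x in T+S],tri(ray(t,*T[0][0]),ray(s,*S[0][0])).round(4))
o=robot.get_obs();print(o["time"],o["wrist_force"],o["width"]); robot.close_job()
```

```text
[array([330. , 214.7]), array([301.5, 210.2])] [0.4534 0.0852 0.0724]
15.0167 [0.04625058 0.53592682 0.07471258] 0.05627197072759729
the job is handed in; nothing more can be done
```

The job is handed in at about 15 s of the 64 s allowed. Both loose nuts were turned clockwise with the orange wrench, the one beside the red dot first and then the one across. The wrench was then set down on the bench, released, and left well clear of the filter holder.

**Nuts:** The marks lie at 82.2° in the world frame.

| Nut | Final reading | Past the marks |
|---|---|---|
| Red dot | 80.1° wrist, 81.1° top (uncorrected) | about 1–2° |
| Across | 79.1° wrist (partly cropped), 80.0° top (uncorrected) | about 2–3° |

The top camera also reads about 1° low on the tight nuts, so the true error is at the smaller end. I left the small overshoot rather than engage the wrench again, because its roughly 10° of slack could have made things worse.

**Wrench:** I felt it seat on the bench at about 11 N before letting go. The last picture showed it upright and free, about 0.25 m from the lid's centre.

**Checks that disagreed:**
- The final two-camera height of the orange handle came out at 72 mm, not the expected 105 mm. The handle's spot in the side picture had shifted by 8 pixels since the picture just before; the top one had not. I think the gripper was hiding part of the handle, but I did not confirm this before handing in.
- Partway through, the wrench sat about 4–5 mm off in the grip along its slot, compared with my first estimate. I corrected for that before lowering it onto the first nut.

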